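Line up the excavated jars by size for the record photograph

TASK

Set the four terracotta jars up for their record photograph: stand one upright in the middle of each white plinth on the black board, in order of size, with the smallest on the plinth next to the colour card and the largest at the other end. Never let a jar tip over, and leave the little glass vial where it stands.

Things in the scene. Friction and masses are not known exactly. Their poses are not given: they have to be found in the camera images.
- jar_1: The smallest of four loose round terracotta jars with cork stoppers, alike but for size: 32 mm across the belly, 50 mm tall. Origin at the centre of its foot, z up. The foot is 24 mm across; the shoulder slopes in up to 32 mm height; from there to the top the neck is a plain cylinder 19 mm across: grasp it there from above. About 30 g.
- jar_2: The second smallest of four loose round terracotta jars with cork stoppers, alike but for size: 42 mm across the belly, 65 mm tall. Origin at the centre of its foot, z up. The foot is 32 mm across; the shoulder slopes in up to 42 mm height; from there to the top the neck is a plain cylinder 25 mm across: grasp it there from above. About 60 g.
- jar_3: The second largest of four loose round terracotta jars with cork stoppers, alike but for size: 52 mm across the belly, 80 mm tall. Origin at the centre of its foot, z up. The foot is 40 mm across; the shoulder slopes in up to 51 mm height; from there to the top the neck is a plain cylinder 31 mm across: grasp it there from above. About 110 g.
- jar_4: The largest of four loose round terracotta jars with cork stoppers, alike but for size: 62 mm across the belly, 95 mm tall. Origin at the centre of its foot, z up. The foot is 47 mm across; the shoulder slopes in up to 61 mm height; from there to the top the neck is a plain cylinder 37 mm across: grasp it there from above. About 180 g.
- plinth_a: Fixed white round plinth, 72 mm across and 8 mm thick, on the flat black photo board (10 mm thick). The four plinths, all alike, form one straight row a, b, c, d, 95 mm apart; this is an end one. Origin at the centre of its underside, z up; jars stand on its top, 8 mm above the origin (18 mm above the table).
- plinth_b: Fixed white round plinth, 72 mm across and 8 mm thick, on the flat black photo board (10 mm thick). The four plinths, all alike, form one straight row a, b, c, d, 95 mm apart; this is an inner one. Origin at the centre of its underside, z up; jars stand on its top, 8 mm above the origin (18 mm above the table).
- plinth_c: Fixed white round plinth, 72 mm across and 8 mm thick, on the flat black photo board (10 mm thick). The four plinths, all alike, form one straight row a, b, c, d, 95 mm apart; this is an inner one. Origin at the centre of its underside, z up; jars stand on its top, 8 mm above the origin (18 mm above the table).
- plinth_d: Fixed white round plinth, 72 mm across and 8 mm thick, on the flat black photo board (10 mm thick). The four plinths, all alike, form one straight row a, b, c, d, 95 mm apart; this is an end one. Origin at the centre of its underside, z up; jars stand on its top, 8 mm above the origin (18 mm above the table).
- colour_card: Fixed colour card, a black plate 90 x 45 x 6 mm with six bright colour patches, lying flat on the board just beyond one end of the plinth row (75 mm from the centre of the nearest plinth); it may be at either end, next to plinth a or plinth d. A plain grey card lies at the other end. Origin at the centre of its underside.
- vial: Loose glass sample vial with black cap, 24 mm across, 50 mm tall, 30 g, standing among the jars; a bystander, to be left alone. Origin at the centre of its foot. (Also on the table between the jars: a blue eraser and a small steel block, each under 15 mm high and between the outer and inner jar of each side.)

How it is judged:
By the outcome, as a careful person would: the job done as asked, in the order asked, and still so for the second after the job is handed in, with the robot touching nothing.
It also fails if it takes over 96 s, if anything falls off the work surface, if the arm or the gripper's body presses on something with over 40 N, if the wrist force passes 120 N, or if a joint passes its speed limit or range.

ROBOT

A 6-joint arm with a two-finger parallel gripper is mounted at the origin on the work surface. World frame = base frame: x ahead of the robot, y to its left, z up, the work surface at z = 0. Lengths are in m, angles in rad, forces in N, time in s.
With the tool pointing down it reaches from about 0.3 to 0.775 m from the base axis. Payload 14.6 kg.
Tool frame: the origin (TCP) lies between the finger pads; the fingertips stand 11 mm ahead of it and the grasp point (between the pads) lies 8 mm behind it (arm.tips_ahead is the z of the fingertips in the tool frame, in m); z points along the fingers, y is the line along which they close (so a half turn about z gives the same grasp; the last joint's range is limited). The gripper opens to 85 mm and grips with 20 to 120 N. Pads are 22 mm wide; open, the fingers measure 114 mm over their backs; the gripper's body (76 mm by 85 mm) begins 54 mm behind the grasp point. The pads swing forward as they close: fully open they stand 13 mm farther back than shut.
Start: joints at [-1.257, 0.3, 1.521, -0, 1.321, -0.067], TCP at [0.204, -0.511, 0.242] pointing down, gripper open.
Joint ranges: [-3.03, 3.03], [-0.79, 2.21], [0.23, 2.52], [-1.04, 4.18], [0, 3.07], [-2.55, 2.55]. Speed limits (rad/s): [2.22, 2.22, 2.57, 3.14, 3.14, 3.14].

INTERFACE

Orientations are given as a unit quaternion [x, y, z, w].
In Python, from station import monitor, eyes, arm gives the robot as it stands.
- The arm moves only by the shell command python3 -m jog 'ROWS' [OPENING]. ROWS is JSON, a list of rows, each a list of 6 numbers: the shift along the tool's x, y, z in m, then the turn, a rotation vector about the tool's x, y, z in rad. In form: [[dx, dy, dz, wx, wy, wz], ...]. A call has 1 to 12 rows; each row shifts and turns the commanded pose from where the row before left it, along the tool's axes as they then stand; what a row does not reach is not made up. A row lasts 1/12 s, in which the tool goes at most 41.7 mm and 7.16 degrees, less where a joint would pass 70% of its speed; a pose out of reach is approached as far as the arm can. A call is refused whole if a number of a shift passes 0.0417 or a number of a turn 0.125, either way. A call with a gripper value outside its range is refused whole. OPENING is the closure in counts, from 0 (fully open) to 255 (shut), set as the call begins (- or left out, the last holds). The fingers move at their own pace and stop on an object; the grip force is fixed at half the most. Time passes only in rows, so rows that do not move let the fingers close. It gives the time, the measured TCP pose, the force, the opening and the grip force at its end, in the units of the state.
- monitor.get_obs(): the state, without advancing time (a new reading comes with each control period).
- eyes.get_image(name): name is "scene" or "side" or "wrist"; returns (picture, depth): 480x640x3 uint8, blue, green, red; 480x640 float32, m along the optical axis (not along the pixel's ray), 0 where there is no reading.
- eyes.camera_params(name): a dict with "intrinsics" (3x3 intrinsics, pixels), "rvec" (rotation vector, rad) and "tvec" (3), from world to camera coordinates, as OpenCV has them; the wrist camera has in their place "mount" (4x4, takes a point from camera to tool coordinates, whose origin is the TCP and whose axes are the flange's). Camera axes: x right, y down, z forward; pixel columns grow to the right and rows downward; lengths in m; the calibration is good to about 2 mm. A picture is of the moment at which its call begins: read the wrist's pose just before it. camera_params takes no time and is no camera call.
- arm.close_job(): hands the job in; it is judged then, once.
The state is a dict: "time": time; "qpos": joint angles; "dq": joint speeds; "effort": joint torques, N m; "position": TCP position; "ee_rot": TCP orientation; "force": force on the tool from outside, world axes, zero at the start; "torque": the same for the moment, N m; "grip_width": finger opening in m; "grip_force": force on a finger pad.
Only numpy, scipy, OpenCV 4.12 (cv2) and the standard library are available. Lean on these libraries where they do the work, as an engineer would, in place of code of your own. Each camera call takes 0.05 s, during which the arm holds its last target. There are 200 camera calls.

## Working session

There is one attempt and no reset: what is moved stays moved. The work goes in short steps, Python scripts to look and compute and a shell command to move; the robot and the scene stay as the last step left them, time stands still between calls to the robot, and variables do not carry over. Pictures are saved under pics/ and viewed, at most 14 in all, crops included, and the job is handed in when it is done.

```bash
mkdir -p pics; ls; cat > h.py <<'E'
import numpy as np, cv2
from station import monitor, eyes, arm
from scipy.spatial.transform import Rotation as R
def cloud(name):
    o=monitor.get_obs(); im,d=eyes.get_image(name); p=eyes.camera_params(name)
    K=np.array(p["intrinsics"]); v,u=np.mgrid[:480,:640]
    P=np.stack([(u-K[0,2])/K[0,0]*d,(v-K[1,2])/K[1,1]*d,d],-1)
    if "mount" in p:
        M=np.array(p["mount"]); P=P@M[:3,:3].T+M[:3,3]
        P=P@R.from_quat(o["ee_rot"]).as_matrix().T+np.array(o["position"])
    else:
        Rm=cv2.Rodrigues(np.array(p["rvec"],float))[0]; P=(P-np.ravel(p["tvec"]))@Rm
    P[d<=0]=np.nan
    return im,d,P
E
python3 - <<'E'
from h import *
for n in ["scene","side","wrist"]:
    im,d,P=cloud(n); cv2.imwrite(f"pics/{n}0.png",im); np.save(f"{n}0.npy",P)
print(monitor.get_obs(), arm.tips_ahead)
E
```

```text
pics
{'time': 0.15, 'qpos': array([-1.25660032e+00,  3.00341104e-01,  1.52144740e+00, -2.59546274e-05,
        1.32070263e+00, -6.65904978e-02]), 'dq': array([ 0.00121376, -0.00114282, -0.00234802,  0.00034381, -0.00040067,
        0.00107007]), 'effort': array([ 3.88368471e-04, -5.43670106e+01, -3.61890185e+01,  2.30480970e-05,
        3.13902798e-03,  3.99960879e-05]), 'position': array([ 0.20435101, -0.51044145,  0.24184917]), 'ee_rot': array([ 9.81929182e-01,  1.89248197e-01, -6.79516446e-05, -4.44253544e-04]), 'force': array([ 0.16371949, -0.08332953, -0.03497743]), 'torque': array([-0.00038687,  0.00604539, -0.00265701]), 'grip_force': 0.0, 'grip_width': 0.0854281114976883} 0.011
```

View pics/scene0.png

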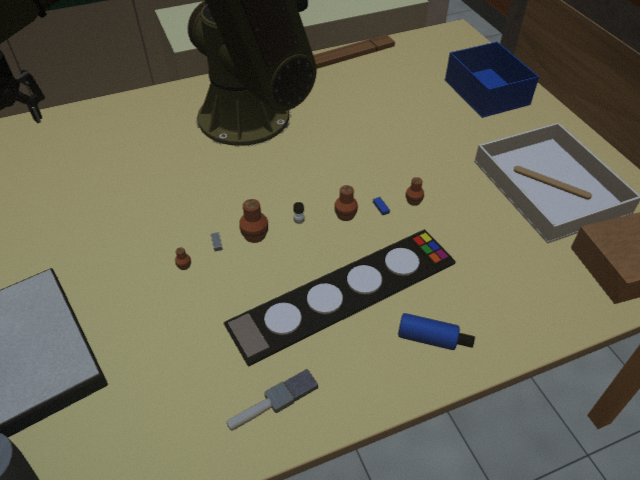

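View pics/side0.png

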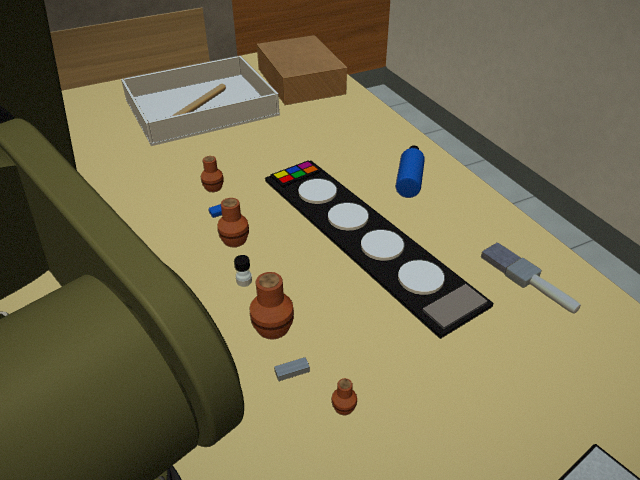

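The colour card is at the right end in the scene view (430,245), and the grey card is at the left (248,335). In the scene view jar_1 is at (183,258), jar_4 at (253,220), the vial at (299,212), jar_3 at (346,203) and jar_2 at (415,190). The plinths are at (283,318), (325,298), (365,279) and (402,262).

```bash
python3 - <<'E'
from h import *
from scipy import ndimage as nd
from scipy.optimize import least_squares
for n in ["scene","side"]:
    P=np.load(n+"0.npy"); im=cv2.imread(f"pics/{n}0.png").astype(int)
    z=P[...,2]; ws=(P[...,0]>.2)&(P[...,0]<.8)&(abs(P[...,1])<.5)
    m=ws&(z>.024)&(z<.12); L,k=nd.label(m)
    print(n)
    for i in range(1,k+1):
        s=L==i
        if s.sum()<60: continue
        p=P[s]; v,u=np.argwhere(s).mean(0); zt=np.percentile(p[:,2],98)
        t=p[p[:,2]>zt-.004]
        print("px",u.round(),v.round(),"n",s.sum(),"zt",zt.round(4),"top",((t.max(0)+t.min(0))/2)[:2].round(4),"ext",np.ptp(t,axis=0)[:2].round(3),"bbox",p.min(0)[:2].round(3),p.max(0)[:2].round(3),"bgr",im[s].mean(0).round())
    w=ws&(im.min(2)>120)&(z>.01)&(z<.024); L,k=nd.label(w)
    for i in range(1,k+1):
        s=L==i
        if s.sum()<200: continue
        p=P[s]; print("plinth",((p.max(0)+p.min(0))/2).round(4),p[:,2].mean().round(4),np.ptp(p,axis=0)[:2].round(3))
E
```

```text
scene
px 517.0 191.0 n 1260 zt 0.0564 top [0.5515 0.4862] ext [0.301 0.021] bbox [0.4   0.474] [0.704 0.499] bgr [79. 85. 87.]
px 415.0 189.0 n 300 zt 0.0669 top [0.472  0.2688] ext [0.026 0.026] bbox [0.454 0.248] [0.492 0.289] bgr [37. 54. 83.]
px 345.0 201.0 n 510 zt 0.0819 top [0.4514 0.1021] ext [0.03 0.03] bbox [0.431 0.076] [0.478 0.129] bgr [36. 53. 81.]
px 252.0 220.0 n 835 zt 0.0967 top [ 0.4335 -0.1093] ext [0.039 0.035] bbox [ 0.413 -0.14 ] [ 0.465 -0.078] bgr [34. 51. 78.]
px 298.0 208.0 n 129 zt 0.0527 top [ 0.4291 -0.0024] ext [0.021 0.021] bbox [ 0.416 -0.014] [0.442 0.009] bgr [38. 47. 48.]
px 181.0 255.0 n 168 zt 0.0517 top [ 0.4597 -0.2758] ext [0.018 0.018] bbox [ 0.449 -0.29 ] [ 0.475 -0.262] bgr [38. 56. 83.]
px 408.0 320.0 n 243 zt 0.0493 top [0.7879 0.0869] ext [0.024 0.043] bbox [0.769 0.058] [0.8   0.121] bgr [115.  63.  42.]
px 87.0 359.0 n 806 zt 0.0413 top [ 0.6177 -0.4847] ext [0.138 0.03 ] bbox [ 0.53 -0.5 ] [ 0.692 -0.469] bgr [94. 92. 88.]
plinth [0.6363 0.1518 0.0173] 0.0173 [0.07  0.069]
plinth [0.6487 0.0575 0.0169] 0.0172 [0.07  0.069]
plinth [ 0.
[... 615 characters left out ...]
t 0.0522 top [ 0.4257 -0.0015] ext [0.022 0.024] bbox [ 0.414 -0.014] [0.437 0.01 ] bgr [43. 47. 46.]
px 271.0 304.0 n 2001 zt 0.0974 top [ 0.4294 -0.1081] ext [0.037 0.039] bbox [ 0.398 -0.14 ] [ 0.46  -0.083] bgr [ 33.  59. 107.]
px 344.0 393.0 n 498 zt 0.0527 top [ 0.457  -0.2748] ext [0.017 0.018] bbox [ 0.441 -0.29 ] [ 0.472 -0.261] bgr [ 36.  64. 113.]
px 591.0 465.0 n 1169 zt 0.0417 top [ 0.6476 -0.4863] ext [0.066 0.027] bbox [ 0.613 -0.5  ] [ 0.687 -0.468] bgr [121. 121. 114.]
plinth [0.6348 0.1521 0.017 ] 0.0189 [0.075 0.073]
plinth [0.6481 0.0587 0.0165] 0.0189 [0.076 0.073]
plinth [ 0.6619 -0.035   0.0162] 0.0188 [0.075 0.073]
plinth [ 0.6735 -0.1299  0.0186] 0.0187 [0.071 0.071]
```

```bash
python3 -m jog '[[0,0,0,0,0,-0.119],[0,0,0,0,0,-0.119],[0,0,0,0,0,-0.119],[0,0,0,0,0,-0.119],[0,0,0,0,0,-0.119],[0,0,0,0,0,-0.119],[0,0,0,0,0,-0.119],[0,0,0,0,0,-0.119],[0,0,0,0,0,-0.119],[0,0,0,0,0,-0.119]]' 0
python3 -m jog '[[0.0196,0.0212,0,0,0,0],[0.0196,0.0212,0,0,0,0],[0.0196,0.0212,0,0,0,0],[0.0196,0.0212,0,0,0,0],[0.0196,0.0212,0,0,0,0],[0.0196,0.0212,0,0,0,0],[0.0196,0.0212,0,0,0,0],[0.0196,0.0212,0,0,0,0],[0.0196,0.0212,0,0,0,0],[0.0196,0.0212,0,0,0,0],[0.0196,0.0212,0,0,0,0],[0.0196,0.0212,0,0,0,0]]'
python3 -m jog '[[0,0,0,0,0,0],[0,0,0,0,0,0]]'
python3 - <<'E'
from h import *
im,d,P=cloud("wrist"); cv2.imwrite("pics/w1.png",im)
o=monitor.get_obs(); print(o["position"],R.from_quat(o["ee_rot"]).as_matrix().round(4),o["qpos"].round(3))
z=P[...,2]; s=(z>.045)&(z<.06)&(abs(P[...,0]-.458)<.04)&(abs(P[...,1]+.275)<.04)
p=P[s]; print(s.sum(),p[:,2].mean(),(p.max(0)+p.min(0))/2,np.ptp(p,axis=0))
E
```

```text
time: 0.98
position: [0.2044, -0.5105, 0.242]
ee_rot: [0.705, 0.709, 0.0, -0.0]
force: [0.2, -0.6, 0.1]
grip_width: 0.0854
grip_force: 0.0
time: 1.98
position: [0.4597, -0.2742, 0.2421]
ee_rot: [0.707, 0.707, -0.0, -0.0]
force: [-0.7, -0.3, 0.3]
grip_width: 0.0856
grip_force: 0.0
time: 2.15
position: [0.4594, -0.2745, 0.2419]
ee_rot: [0.706, 0.708, -0.0, -0.0]
force: [0.3, 0.2, -0.2]
grip_width: 0.0854
grip_force: 0.0
[ 0.45874191 -0.27523733  0.24198974] [[-1.e-03  1.e+00 -6.e-04]
 [ 1.e+00  1.e-03  2.e-04]
 [ 2.e-04 -6.e-04 -1.e+00]] [-0.609  0.267  1.564 -0.     1.311 -0.61 ]
384 0.05048344254656791 [ 0.45704857 -0.27639439  0.04928771] [0.0182233  0.01868749 0.00730078]
```

View pics/w1.png

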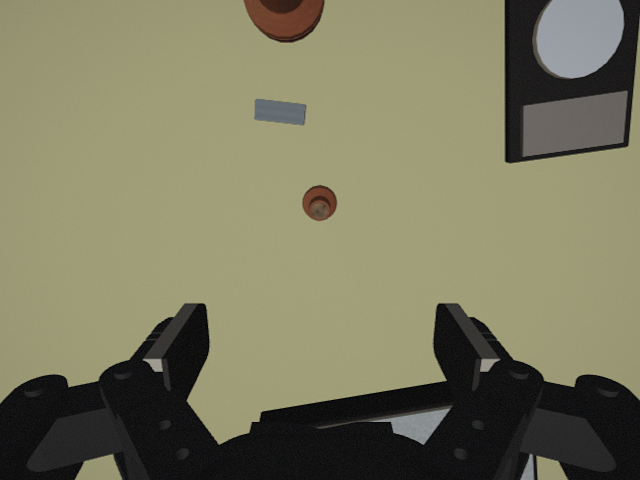

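The wrist view shows jar_1 almost straight below at (319,203), centred between the fingers, with the steel block well clear at (280,112).

```bash
python3 -m jog '[[-0.001,-0.002,0.02,0,0,0],[0,0,0.025,0,0,0],[0,0,0.025,0,0,0],[0,0,0.025,0,0,0],[0,0,0.025,0,0,0],[0,0,0.025,0,0,0],[0,0,0.02,0,0,0],[0,0,0.015,0,0,0],[0,0,0.01,0,0,0],[0,0,0.007,0,0,0],[0,0,0,0,0,0],[0,0,0,0,0,0]]'
python3 -m jog '[[0,0,0,0,0,0],[0,0,0,0,0,0],[0,0,0,0,0,0],[0,0,0,0,0,0],[0,0,0,0,0,0],[0,0,0,0,0,0],[0,0,0,0,0,0],[0,0,0,0,0,0],[0,0,0,0,0,0],[0,0,0,0,0,0]]' 255
python3 -m jog '[[0,0,-0.003,0,0,0],[0,0,-0.005,0,0,0],[0,0,-0.01,0,0,0],[0,0,-0.01,0,0,0],[0,0,0,0,0,0],[0,0,0,0,0,0]]'
```

```text
time: 3.2
position: [0.4568, -0.2768, 0.0458]
ee_rot: [0.707, 0.707, 0.0, 0.0]
force: [-0.2, 0.0, 0.5]
grip_width: 0.0856
grip_force: 0.0
time: 4.03
position: [0.457, -0.2765, 0.0456]
ee_rot: [0.707, 0.707, 0.0, 0.0]
force: [-0.3, -0.8, 5.4]
grip_width: 0.0169
grip_force: 58.7
time: 4.53
position: [0.4571, -0.2766, 0.0742]
ee_rot: [0.707, 0.707, 0.0, 0.001]
force: [0.5, 0.2, -0.8]
grip_width: 0.0164
grip_force: 58.6
```

```bash
python3 -m jog '[[0,0,-0.03,0,0,0],[0,0,-0.03,0,0,0],[0.0,0.0,-0.026,0,0,0],[0.0238,0.0099,0,0,0,0],[0.0238,0.0099,0,0,0,0],[0.0238,0.0099,0,0,0,0],[0.0238,0.0099,0,0,0,0],[0.0238,0.0099,0,0,0,0],[0.0238,0.0099,0,0,0,0],[0.0238,0.0099,0,0,0,0],[0.0238,0.0099,0,0,0,0],[0.0238,0.0099,0,0,0,0]]'
python3 -m jog '[[0.0238,0.0099,0,0,0,0],[0.0238,0.0099,0,0,0,0],[0.0238,0.0099,0,0,0,0],[0.0238,0.0099,0,0,0,0],[0,0,0,0,0,0],[0,0,0,0,0,0]]'
python3 - <<'E'
from h import *
from scipy import ndimage as nd
im,d,P=cloud("wrist"); cv2.imwrite("pics/w2.png",im)
o=monitor.get_obs(); print(o["position"])
z=P[...,2]; L,k=nd.label((z>.0145)&(z<.025)&(im.min(2)>90))
for i in range(1,k+1):
    s=L==i
    if s.sum()<800: continue
    p=P[s]; print(s.sum(),p[:,2].mean(),((p.max(0)+p.min(0))/2).round(4),np.ptp(p,axis=0).round(4), np.argwhere(s).mean(0).round())
E
```

```text
time: 5.53
position: [0.5461, -0.0609, 0.159]
ee_rot: [0.707, 0.707, -0.0, -0.0]
force: [0.1, -0.2, -1.0]
grip_width: 0.0168
grip_force: 58.7
time: 6.03
position: [0.5854, 0.034, 0.1586]
ee_rot: [0.706, 0.708, -0.0, -0.0]
force: [-0.9, -0.5, -0.1]
grip_width: 0.0168
grip_force: 58.7
[0.58523834 0.03307476 0.15878534]
9857 0.018391095778643885 [0.6332 0.1465 0.018 ] [0.071  0.0636 0.0062] [ 50. 395.]
7730 0.018344982996163918 [0.6464 0.0567 0.0177] [0.0711 0.0715 0.0061] [191. 407.]
5434 0.018291290281396557 [ 0.6605 -0.0371  0.0177] [0.0698 0.0717 0.0063] [307. 419.]
1101 0.017960267974496798 [ 0.8175 -0.1427  0.018 ] [0.0446 0.042  0.0045] [416. 593.]
```

View pics/w2.png

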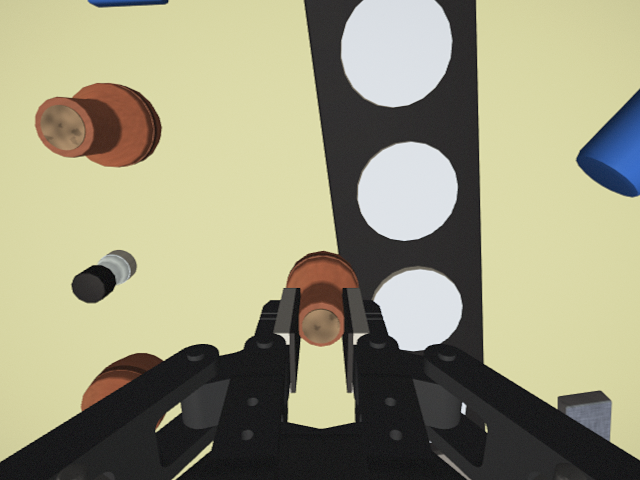

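The jar_1 neck is gripped straight at (320,325). Plinths show at (395,50), (407,191) and (419,307), and the heights and diameters match.

```bash
python3 -m jog '[[0.0236,0.0097,0,0,0,0],[0.0236,0.0097,0,0,0,0],[0.0236,0.0097,0,0,0,0],[0.0236,0.0097,0,0,0,0],[0.0236,0.0097,0,0,0,0],[0,0,0.015,0,0,0],[0,0,0.02,0,0,0],[0,0,0.02,0,0,0],[0,0,0.015,0,0,0],[0,0,0.01,0,0,0],[0,0,0.006,0,0,0],[0,0,0,0,0,0]]'
python3 -m jog '[[0,0,0.004,0,0,0],[0,0,0.002,0,0,0],[0,0,0,0,0,0],[0,0,0,0,0,0]]'
python3 - <<'E'
from h import *
im,d,P=cloud("side"); c=cv2.resize(im[110:310,230:480],None,fx=3,fy=3); cv2.imwrite("pics/s3.png",c[:600,:750])
E
```

```text
time: 7.08
position: [0.6337, 0.1503, 0.0723]
ee_rot: [0.707, 0.707, -0.001, -0.0]
force: [0.8, 0.1, -0.5]
grip_width: 0.0163
grip_force: 58.7
time: 7.42
position: [0.6342, 0.151, 0.0678]
ee_rot: [0.707, 0.707, 0.0, 0.0]
force: [0.2, 0.7, 0.3]
grip_width: 0.0169
grip_force: 58.7
```

View pics/s3.png

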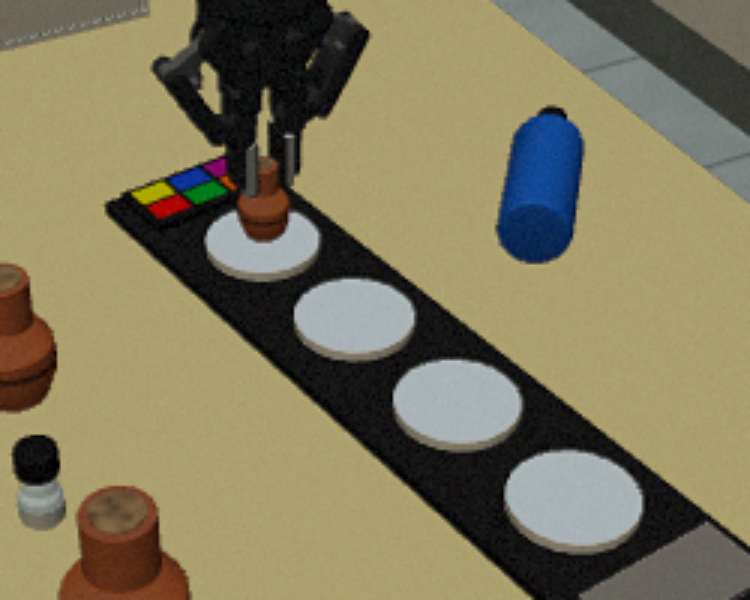

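In the side crop jar_1 hangs upright over the middle of the end plinth by the colour card, at (263,235). I'll lower it the last few millimetres.

```bash
python3 -m jog '[[0,0,0.001,0,0,0],[0,0,0.001,0,0,0],[0,0,0.001,0,0,0],[0,0,0,0,0,0],[0,0,0,0,0,0]]'
```

```text
time: 7.88
position: [0.634, 0.151, 0.0642]
ee_rot: [0.707, 0.707, -0.0, -0.0]
force: [0.4, -0.2, -1.0]
grip_width: 0.0169
grip_force: 58.7
```

```bash
python3 -m jog '[[0,0,0.001,0,0,0],[0,0,0,0,0,0],[0,0,0,0,0,0]]';python3 -m jog '[[0,0,0.001,0,0,0],[0,0,0,0,0,0],[0,0,0,0,0,0]]'
```

```text
time: 8.13
position: [0.6342, 0.1511, 0.0637]
ee_rot: [0.707, 0.707, 0.0, 0.0]
force: [-2.0, 0.5, 3.6]
grip_width: 0.0165
grip_force: 59.1
time: 8.38
position: [0.6345, 0.1511, 0.0635]
ee_rot: [0.707, 0.707, 0.001, 0.0]
force: [-3.2, 0.1, 10.1]
grip_width: 0.0168
grip_force: 59.9
```

```bash
python3 -m jog '[[0,0,-0.001,0,0,0],[0,0,0,0,0,0],[0,0,0,0,0,0],[0,0,0,0,0,0],[0,0,0,0,0,0],[0,0,0,0,0,0],[0,0,-0.01,0,0,0],[0,0,-0.02,0,0,0],[0,0,-0.03,0,0,0],[0,0,-0.03,0,0,0],[0,0,-0.03,0,0,0]]' 0
python3 -m jog '[[0.0148,-0.0208,-0.02,0,0,0],[0.0148,-0.0208,-0.02,0,0,0],[0.0148,-0.0208,0,0,0,0],[0.0148,-0.0208,0,0,0,0],[0.0148,-0.0208,0,0,0,0],[0.0148,-0.0208,0,0,0,0],[0.0148,-0.0208,0,0,0,0],[0.0148,-0.0208,0,0,0,0],[0,0,0,0,0,0],[0,0,0,0,0,0]]'
cat > look.py <<'E'
import sys; from h import *
x,y,h,name=float(sys.argv[1]),float(sys.argv[2]),float(sys.argv[3]),sys.argv[4]
o=monitor.get_obs(); im,d,P=cloud("wrist"); cv2.imwrite(f"pics/{name}.png",im)
z=P[...,2]; s=(z>h-.003)&(z<h+.006)&(abs(P[...,0]-x)<.035)&(abs(P[...,1]-y)<.035); p=P[s]
c=(p.max(0)+p.min(0))/2; print(s.sum(),"z",p[:,2].mean(),"c",c,"ext",np.ptp(p,axis=0),"tcp",o["position"],"dtool",c[1]-o["position"][1],c[0]-o["position"][0])
E
python3 look.py .468 .269 .065 w4
python3 - <<'E'
from h import *
P=cloud("side")[2]; z=P[...,2]; s=(z>.055)&(z<.075)&(abs(P[...,0]-.634)<.04)&(abs(P[...,1]-.151)<.04)
p=P[s]; print("jar1",s.sum(),p[:,2].max(),(p.max(0)+p.min(0))/2)
E
```

```text
time: 9.3
position: [0.6338, 0.151, 0.1854]
ee_rot: [0.707, 0.707, 0.0, 0.0]
force: [1.0, -1.2, 0.4]
grip_width: 0.0852
grip_force: 0.0
time: 10.13
position: [0.467, 0.27, 0.2243]
ee_rot: [0.706, 0.708, 0.001, 0.0]
force: [0.8, -1.0, 0.4]
grip_width: 0.085
grip_force: 0.0
784 z 0.06564109076060085 c [0.4682692  0.27006946 0.06510627] ext [0.02422656 0.02480431 0.00589047] tcp [0.46702832 0.27004285 0.22431548] dtool 2.661005269122274e-05 0.0012408825536771029
jar1 105 0.07206366327318069 [0.63315404 0.15111359 0.06359362]
```

View pics/w4.png

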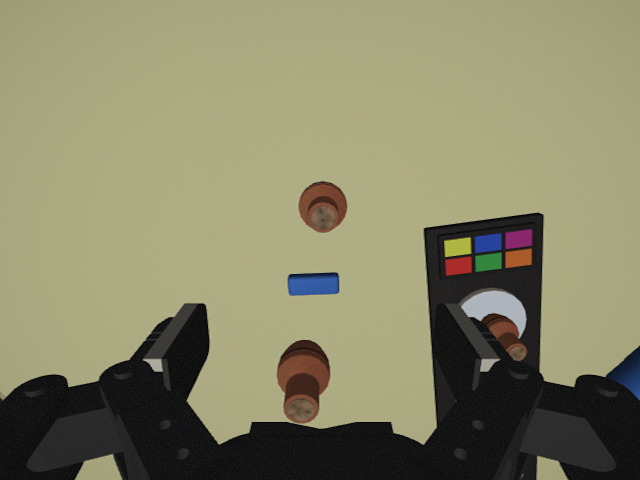

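jar_1 stands upright on its plinth at (505,335). jar_2 is straight below the gripper at (322,210), and the eraser at (313,284) is clear.

```bash
python3 -m jog '[[0,0.001,0.02,0,0,0],[0,0,0.025,0,0,0],[0,0,0.025,0,0,0],[0,0,0.025,0,0,0],[0,0,0.025,0,0,0],[0,0,0.02,0,0,0],[0,0,0.015,0,0,0],[0,0,0.01,0,0,0],[0,0,0.004,0,0,0],[0,0,0,0,0,0],[0,0,0,0,0,0]]'
python3 -m jog '[[0,0,0,0,0,0],[0,0,0,0,0,0],[0,0,0,0,0,0],[0,0,0,0,0,0],[0,0,0,0,0,0],[0,0,0,0,0,0],[0,0,0,0,0,0],[0,0,0,0,0,0],[0,0,0,0,0,0],[0,0,0,0,0,0]]' 255
python3 -m jog '[[0,0,-0.003,0,0,0],[0,0,-0.005,0,0,0],[0,0,-0.01,0,0,0],[0,0,-0.01,0,0,0],[0,0,0,0,0,0],[0,0,0,0,0,0]]'
```

```text
time: 11.15
position: [0.4692, 0.2694, 0.055]
ee_rot: [0.707, 0.707, 0.0, 0.0]
force: [-0.3, -0.3, -0.3]
grip_width: 0.0855
grip_force: 0.0
time: 11.98
position: [0.4687, 0.2695, 0.0548]
ee_rot: [0.707, 0.707, 0.0, 0.0]
force: [-1.8, -0.2, 6.7]
grip_width: 0.0232
grip_force: 59.2
time: 12.48
position: [0.469, 0.2696, 0.0832]
ee_rot: [0.707, 0.707, 0.001, 0.0]
force: [-0.2, -1.1, -1.8]
grip_width: 0.0231
grip_force: 58.9
```

```bash
python3 -m jog '[[0,0,-0.027,0,0,0],[0,0,-0.028,0,0,0],[0,0,-0.027,0,0,0],[-0.0212,0.0178,0,0,0,0],[-0.0212,0.0178,0,0,0,0],[-0.0212,0.0178,0,0,0,0],[-0.0212,0.0178,0,0,0,0],[-0.0212,0.0178,0,0,0,0],[-0.0212,0.0178,0,0,0,0],[-0.0212,0.0178,0,0,0,0],[-0.0212,0.0178,0,0,0,0],[-0.0212,0.0178,0,0,0,0]]'
python3 -m jog '[[-0.0212,0.0178,0,0,0,0],[0,0,0.015,0,0,0],[0,0,0.02,0,0,0],[0,0,0.02,0,0,0],[0,0,0.015,0,0,0],[0,0,0.009,0,0,0],[0,0,0.006,0,0,0],[0,0,0.003,0,0,0],[0,0,0,0,0,0],[0,0,0,0,0,0]]'
```

```text
time: 13.48
position: [0.6294, 0.0774, 0.1638]
ee_rot: [0.707, 0.707, -0.0, -0.0]
force: [0.4, -0.1, -0.9]
grip_width: 0.0231
grip_force: 59.1
time: 14.32
position: [0.647, 0.0574, 0.0771]
ee_rot: [0.707, 0.707, 0.0, 0.0]
force: [-0.4, 1.0, 0.3]
grip_width: 0.0232
grip_force: 59.2
```

```bash
python3 -m jog '[[0,0,0.0015,0,0,0],[0,0,0.0015,0,0,0],[0,0,0.001,0,0,0],[0,0,0,0,0,0],[0,0,0,0,0,0]]'; python3 -m jog '[[0,0,0.001,0,0,0],[0,0,0,0,0,0],[0,0,0,0,0,0]]'
```

```text
time: 14.73
position: [0.6468, 0.0574, 0.0728]
ee_rot: [0.707, 0.707, 0.0, 0.0]
force: [-0.9, -0.9, 5.0]
grip_width: 0.0231
grip_force: 59.6
time: 14.98
position: [0.647, 0.0574, 0.0728]
ee_rot: [0.707, 0.707, 0.001, 0.001]
force: [-5.2, -0.3, 13.3]
grip_width: 0.023
grip_force: 60.7
```

```bash
python3 -m jog '[[0,0,-0.0015,0,0,0],[0,0,0,0,0,0],[0,0,0,0,0,0],[0,0,0,0,0,0],[0,0,0,0,0,0],[0,0,0,0,0,0],[0,0,-0.01,0,0,0],[0,0,-0.02,0,0,0],[0,0,-0.03,0,0,0],[0,0,-0.03,0,0,0],[0,0,-0.03,0,0,0]]' 0
python3 -m jog '[[0.0056,-0.0248,-0.02,0,0,0],[0.0056,-0.0248,-0.02,0,0,0],[0.0056,-0.0248,0,0,0,0],[0.0056,-0.0248,0,0,0,0],[0.0056,-0.0248,0,0,0,0],[0.0056,-0.0248,0,0,0,0],[0.0056,-0.0248,0,0,0,0],[0.0056,-0.0248,0,0,0,0],[0,0,0,0,0,0],[0,0,0,0,0,0]]'
python3 look.py .449 .102 .080 w5
```

```text
time: 15.9
position: [0.6464, 0.0574, 0.195]
ee_rot: [0.707, 0.707, 0.0, 0.0]
force: [0.1, 0.6, 0.6]
grip_width: 0.0853
grip_force: 0.0
time: 16.73
position: [0.4478, 0.1025, 0.234]
ee_rot: [0.707, 0.707, 0.001, 0.001]
force: [0.6, -0.4, -0.2]
grip_width: 0.0851
grip_force: 0.0
1252 z 0.0806236459242313 c [0.44958107 0.10288291 0.08022726] ext [0.03075618 0.03040941 0.00623918] tcp [0.44780397 0.10246112 0.23395575] dtool 0.0004217898961762778 0.0017771066793120238
```

View pics/w5.png

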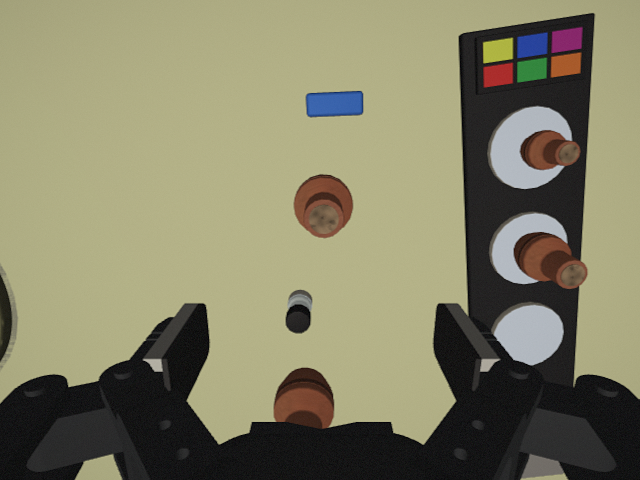

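jar_1 and jar_2 stand upright at (540,150) and (545,255). jar_3 is directly below at (323,210), and the vial at (298,312) is clear of the fingers.

```bash
python3 -m jog '[[0,0.002,0.02,0,0,0],[0,0,0.025,0,0,0],[0,0,0.025,0,0,0],[0,0,0.025,0,0,0],[0,0,0.025,0,0,0],[0,0,0.02,0,0,0],[0,0,0.015,0,0,0],[0,0,0.01,0,0,0],[0,0,0.005,0,0,0],[0,0,0,0,0,0],[0,0,0,0,0,0]]'
python3 -m jog '[[0,0,0,0,0,0],[0,0,0,0,0,0],[0,0,0,0,0,0],[0,0,0,0,0,0],[0,0,0,0,0,0],[0,0,0,0,0,0],[0,0,0,0,0,0],[0,0,0,0,0,0],[0,0,0,0,0,0],[0,0,0,0,0,0]]' 255
python3 -m jog '[[0,0,-0.003,0,0,0],[0,0,-0.005,0,0,0],[0,0,-0.01,0,0,0],[0,0,-0.01,0,0,0],[0,0,0,0,0,0],[0,0,0,0,0,0]]'
```

```text
time: 17.7
position: [0.4507, 0.1022, 0.0633]
ee_rot: [0.707, 0.707, 0.0, 0.0]
force: [0.3, -0.1, 0.1]
grip_width: 0.0852
grip_force: 0.0
time: 18.53
position: [0.4504, 0.1023, 0.0633]
ee_rot: [0.707, 0.707, 0.0, 0.0]
force: [-1.4, -0.1, 6.0]
grip_width: 0.0295
grip_force: 59.2
time: 19.03
position: [0.4506, 0.1023, 0.0916]
ee_rot: [0.707, 0.707, 0.001, 0.001]
force: [0.2, 0.0, -1.4]
grip_width: 0.03
grip_force: 59.3
```

```bash
python3 -m jog '[[0,0,-0.029,0,0,0],[0,0,-0.03,0,0,0],[0,0,-0.029,0,0,0],[-0.0139,0.0211,0,0,0,0],[-0.0139,0.0211,0,0,0,0],[-0.0139,0.0211,0,0,0,0],[-0.0139,0.0211,0,0,0,0],[-0.0139,0.0211,0,0,0,0],[-0.0139,0.0211,0,0,0,0],[-0.0139,0.0211,0,0,0,0],[-0.0139,0.0211,0,0,0,0],[-0.0139,0.0211,0,0,0,0]]'
python3 -m jog '[[-0.0139,0.0211,0,0,0,0],[0,0,0.015,0,0,0],[0,0,0.02,0,0,0],[0,0,0.02,0,0,0],[0,0,0.017,0,0,0],[0,0,0.012,0,0,0],[0,0,0.006,0,0,0],[0,0,0.004,0,0,0],[0,0,0,0,0,0],[0,0,0,0,0,0]]'
```

```text
time: 20.03
position: [0.6409, -0.0237, 0.1781]
ee_rot: [0.707, 0.707, -0.0, -0.0]
force: [-0.3, -0.5, -0.7]
grip_width: 0.0295
grip_force: 59.7
time: 20.87
position: [0.6615, -0.0368, 0.0856]
ee_rot: [0.707, 0.707, 0.0, 0.0]
force: [-0.1, 0.4, -0.9]
grip_width: 0.0299
grip_force: 59.8
```

```bash
python3 -m jog '[[0,0,0.0015,0,0,0],[0,0,0.0015,0,0,0],[0,0,0.001,0,0,0],[0,0,0,0,0,0],[0,0,0,0,0,0]]'; python3 -m jog '[[0,0,0.001,0,0,0],[0,0,0,0,0,0],[0,0,0,0,0,0]]'
```

```text
time: 21.28
position: [0.6615, -0.0368, 0.0814]
ee_rot: [0.707, 0.707, 0.0, 0.0]
force: [-1.6, -0.6, 4.7]
grip_width: 0.0296
grip_force: 60.3
time: 21.53
position: [0.6615, -0.0368, 0.0814]
ee_rot: [0.707, 0.707, 0.0, 0.001]
force: [-6.1, 0.4, 12.8]
grip_width: 0.0294
grip_force: 61.4
```

```bash
python3 -m jog '[[0,0,-0.0015,0,0,0],[0,0,0,0,0,0],[0,0,0,0,0,0],[0,0,0,0,0,0],[0,0,0,0,0,0],[0,0,0,0,0,0],[0,0,-0.01,0,0,0],[0,0,-0.02,0,0,0],[0,0,-0.03,0,0,0],[0,0,-0.03,0,0,0],[0,0,-0.03,0,0,0]]' 0
python3 -m jog '[[-0.008,-0.0257,-0.02,0,0,0],[-0.008,-0.0257,-0.02,0,0,0],[-0.008,-0.0257,0,0,0,0],[-0.008,-0.0257,0,0,0,0],[-0.008,-0.0257,0,0,0,0],[-0.008,-0.0257,0,0,0,0],[-0.008,-0.0257,0,0,0,0],[-0.008,-0.0257,0,0,0,0],[-0.008,-0.0257,0,0,0,0],[0,0,0,0,0,0],[0,0,0,0,0,0]]'
python3 look.py .430 -.109 .095 w6
```

```text
time: 22.45
position: [0.661, -0.0368, 0.2035]
ee_rot: [0.707, 0.707, 0.0, 0.0]
force: [-0.3, 0.6, -0.0]
grip_width: 0.0855
grip_force: 0.0
time: 23.37
position: [0.4295, -0.1091, 0.2425]
ee_rot: [0.708, 0.707, 0.0, 0.001]
force: [0.7, 0.5, 1.0]
grip_width: 0.0855
grip_force: 0.0
1839 z 0.09567251135080394 c [ 0.42969    -0.10960239  0.09551442] ext [0.03618503 0.03647704 0.00698615] tcp [ 0.42949744 -0.10912999  0.24246205] dtool -0.0004723966000995672 0.0001925646841679507
```

View pics/w6.png

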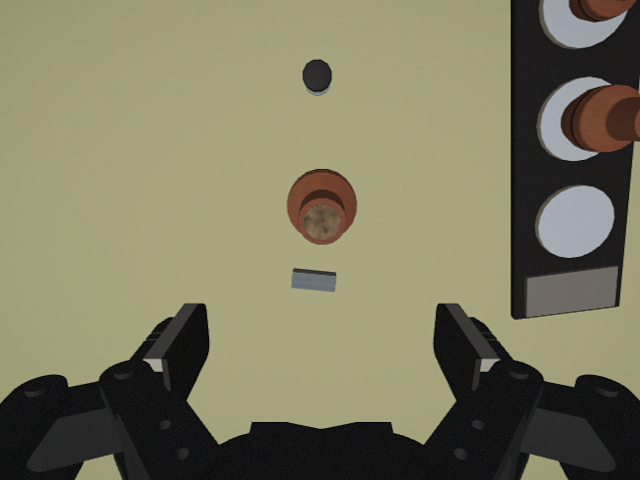

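jar_4 is straight below at (322,210), jar_3 is upright on the third plinth at (590,120), and the vial at (317,76) is clear.

```bash
python3 -m jog '[[0,0,0.02,0,0,0],[0,0,0.025,0,0,0],[0,0,0.025,0,0,0],[0,0,0.025,0,0,0],[0,0,0.025,0,0,0],[0,0,0.02,0,0,0],[0,0,0.015,0,0,0],[0,0,0.01,0,0,0],[0,0,0.004,0,0,0],[0,0,0,0,0,0],[0,0,0,0,0,0]]'
python3 -m jog '[[0,0,0,0,0,0],[0,0,0,0,0,0],[0,0,0,0,0,0],[0,0,0,0,0,0],[0,0,0,0,0,0],[0,0,0,0,0,0],[0,0,0,0,0,0],[0,0,0,0,0,0],[0,0,0,0,0,0],[0,0,0,0,0,0]]' 255
python3 -m jog '[[0,0,-0.003,0,0,0],[0,0,-0.005,0,0,0],[0,0,-0.01,0,0,0],[0,0,-0.01,0,0,0],[0,0,0,0,0,0],[0,0,0,0,0,0]]'
```

```text
time: 24.33
position: [0.4305, -0.1088, 0.0729]
ee_rot: [0.707, 0.707, 0.0, 0.0]
force: [0.3, -0.0, 0.2]
grip_width: 0.0856
grip_force: 0.0
time: 25.17
position: [0.4303, -0.1089, 0.0729]
ee_rot: [0.707, 0.707, 0.0, 0.0]
force: [-1.6, 0.4, 6.9]
grip_width: 0.036
grip_force: 60.0
time: 25.67
position: [0.4302, -0.1089, 0.1011]
ee_rot: [0.707, 0.707, 0.0, 0.001]
force: [-0.1, 0.8, -2.3]
grip_width: 0.0357
grip_force: 60.3
```

```bash
python3 -m jog '[[0,0,-0.023,0,0,0],[0,0,-0.024,0,0,0],[0,0,-0.023,0,0,0],[-0.0022,0.0243,0,0,0,0],[-0.0022,0.0243,0,0,0,0],[-0.0022,0.0243,0,0,0,0],[-0.0022,0.0243,0,0,0,0],[-0.0022,0.0243,0,0,0,0],[-0.0022,0.0243,0,0,0,0],[-0.0022,0.0243,0,0,0,0],[-0.0022,0.0243,0,0,0,0],[-0.0022,0.0243,0,0,0,0]]'
python3 -m jog '[[-0.0022,0.0243,0,0,0,0],[0,0,0.015,0,0,0],[0,0,0.02,0,0,0],[0,0,0.015,0,0,0],[0,0,0.012,0,0,0],[0,0,0.008,0,0,0],[0,0,0.003,0,0,0],[0,0,0.002,0,0,0],[0,0,0,0,0,0],[0,0,0,0,0,0]]'
```

```text
time: 26.67
position: [0.6495, -0.1286, 0.1694]
ee_rot: [0.707, 0.707, -0.0, -0.0]
force: [-0.0, -0.7, -2.4]
grip_width: 0.0361
grip_force: 60.9
time: 27.5
position: [0.6732, -0.1309, 0.0962]
ee_rot: [0.707, 0.707, 0.0, 0.001]
force: [0.3, -0.4, -2.5]
grip_width: 0.0359
grip_force: 61.2
```

```bash
python3 -m jog '[[0,0,0.002,0,0,0],[0,0,0.0015,0,0,0],[0,0,0.001,0,0,0],[0,0,0,0,0,0],[0,0,0,0,0,0]]'; python3 -m jog '[[0,0,0.001,0,0,0],[0,0,0,0,0,0],[0,0,0,0,0,0]]'
```

```text
time: 27.92
position: [0.6731, -0.1308, 0.0911]
ee_rot: [0.707, 0.707, 0.0, 0.0]
force: [0.5, -0.4, -0.3]
grip_width: 0.0354
grip_force: 61.4
time: 28.17
position: [0.6732, -0.1308, 0.091]
ee_rot: [0.707, 0.707, 0.0, 0.0]
force: [-2.7, 0.4, 8.0]
grip_width: 0.0358
grip_force: 62.3
```

Contact made. I'll release, back off and check everything.

```bash
python3 -m jog '[[0,0,-0.0005,0,0,0],[0,0,0,0,0,0],[0,0,0,0,0,0],[0,0,0,0,0,0],[0,0,0,0,0,0],[0,0,0,0,0,0],[0,0,-0.01,0,0,0],[0,0,-0.02,0,0,0],[0,0,-0.03,0,0,0],[0,0,-0.03,0,0,0],[0,0,-0.03,0,0,0],[0,0,-0.03,0,0,0]]' 0
python3 -m jog '[[-0.02,-0.02,0,0,0,0],[-0.02,-0.02,0,0,0,0],[-0.02,-0.02,0,0,0,0],[-0.02,-0.02,0,0,0,0],[-0.02,-0.02,0,0,0,0],[-0.02,-0.02,0,0,0,0],[0,0,0,0,0,0],[0,0,0,0,0,0]]'
python3 - <<'E'
from h import *
for n in ["scene","side"]:
    im,d,P=cloud(n); z=P[...,2]
    if n=="side": cv2.imwrite("pics/s9.png",cv2.resize(im[130:400,170:530],None,fx=2,fy=2))
    for nm,x,y,h in [("j1",.6356,.152,.068),("j2",.6484,.0581,.083),("j3",.6623,-.0356,.098),("j4",.674,-.13,.113),("vial",.4275,-.002,.05)]:
        s=(z>h-.003)&(z<h+.008)&(abs(P[...,0]-x)<.03)&(abs(P[...,1]-y)<.03); p=P[s]
        c=(p.max(0)+p.min(0))/2; print(n,nm,s.sum(),(c[:2]-[x,y]).round(4),np.ptp(p,axis=0).round(3))
E
```

```text
time: 29.17
position: [0.6727, -0.1307, 0.2428]
ee_rot: [0.707, 0.707, 0.0, 0.0]
force: [0.3, -0.2, -0.2]
grip_width: 0.0854
grip_force: 0.0
time: 29.83
position: [0.5523, -0.2517, 0.2414]
ee_rot: [0.708, 0.706, 0.0, 0.001]
force: [0.1, -0.6, 0.2]
grip_width: 0.0852
grip_force: 0.0
scene j1 50 [ 0.0011 -0.0016] [0.019 0.018 0.007]
scene j2 95 [-0.0003 -0.0002] [0.026 0.024 0.008]
scene j3 165 [ 0.0002 -0.0007] [0.033 0.029 0.008]
scene j4 255 [ 0.0014 -0.0015] [0.037 0.036 0.009]
scene vial 56 [ 0.001  -0.0011] [0.024 0.022 0.008]
side j1 60 [-0.0022 -0.0015] [0.018 0.02  0.006]
side j2 116 [-0.0033  0.0014] [0.025 0.027 0.006]
side j3 20 [-0.0001  0.0003] [0.014 0.028 0.006]
side j4 354 [-0.002  -0.0005] [0.036 0.038 0.007]
side vial 140 [-0.0018  0.0004] [0.022 0.025 0.006]
```

View pics/s9.png

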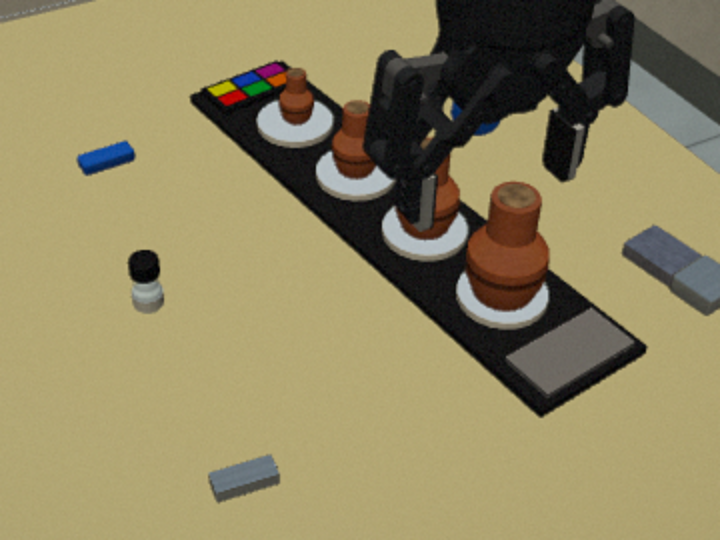

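All four jars stand upright and centred in size order, with jar_1 by the colour card at (295,110) and jar_4 by the grey card at (505,270). The vial hasn't moved, at (146,282).

```bash
python3 -c "
from station import arm
print(arm.close_job())"
```

```text
the job is handed in; nothing more can be done
None
```

The four jars stand upright on the plinths in order of size, smallest next to the colour card, each within about 3 mm of centre; no jar tipped, the vial was left where it stood, and I handed the job in at about 30 s of the 96 s allowed.

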